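Gauge a bearing housing on a pin and sort it

ROBOT

A 7-joint arm with a two-finger parallel gripper is mounted at the origin on the work surface. World frame = base frame: x ahead of the robot, y to its left, z up, the work surface at z = 0. Lengths are in m, angles in rad, forces in N, time in s.
With the tool pointing down it reaches from about 0.4 to 0.75 m from the base axis. Payload 19.5 kg.
Tool frame: the origin (TCP) lies at the very end of the fingers, on their centre line; the grasp point (between the pads) lies 19 mm behind it (env.grasp_offset is the distance from the TCP to the grasp point, in m); z points along the fingers, y is the line along which they close (so a half turn about z gives the same grasp; the last joint's range is limited). The gripper opens to 85 mm and grips with 20 to 120 N. Pads are 22 mm wide; open, the fingers measure 114 mm over their backs; the gripper's body (76 mm by 85 mm) begins 54 mm behind the grasp point. The pads swing forward as they close: fully open they stand 13 mm farther back than shut.
Start: joints at [1.191, 0.707, -0.028, 1.485, 0.022, 0.951, -0.075], TCP at [0.191, -0.542, 0.198] pointing down, gripper open.
Joint ranges: [-2.71, 2.71], [-0.32, 2.16], [-1.57, 1.52], [0, 2.45], [-1.46, 4.6], [0, 2.02], [-2.83, 2.83]. Speed limits (rad/s): [1.89, 1.89, 2.57, 2.57, 3.01, 3.01, 3.01].

INTERFACE

Orientations are given as a unit quaternion [x, y, z, w].
In Python, from rig import env, optics gives the robot as it stands. Calls block until the motion is done:
- env.move_to(position, orientation): joint-space move of the TCP to a pose.
- env.movel(position, feed=0.15, rotation=None): straight line of the TCP; rotation=None keeps the orientation; feed is the mean speed in m/s.
- env.goto_joints(angles): joint-space move.
- env.set_gripper(opening): finger opening in m; the grip force is fixed at half the most; returns when the fingers have stopped.
- env.dwell(seconds).
- env.inverse_kinematics(position, orientation): joint angles nearest the present ones, or None.
- optics.capture(name): name is "scene" or "top"; returns a dict with "pixels" (400x640x3 uint8, red, green, blue), "fovy" (degrees; the focal length in pixels is half the picture's height over the tangent of half this angle, whatever the lens; pixels are square), "cx", "cy" (the principal point, pixels), "distortion" ([k1, k2, p1, p2, k3] as OpenCV has them; the pictures are not rectified), "rvec" (rotation vector, rad) and "tvec" (3), from world to camera coordinates, as OpenCV has them. Camera axes: x right, y down, z forward; pixel columns grow to the right and rows downward; lengths in m; the calibration is good to about 2 mm. A picture is of the moment at which its call begins. There is no depth.
A pose or a line that the arm cannot do raises env.MotionError and nothing moves.
- env.hand_in(): hands the job in; it is judged then, once.
Readings, each from a call of its own:
- env.get_clock(): time.
- env.get_joint_pos(): joint angles.
- env.get_joint_vel(): joint speeds.
- env.get_joint_torque(): joint torques, N m.
- env.get_ee_pos(): TCP position.
- env.get_eef_rot(): TCP orientation.
- env.get_contact_force(): force on the tool from outside, world axes, zero at the start.
- env.get_ft_torque(): the same for the moment, N m.
- env.get_grip_width(): finger opening in m.
- env.get_grasp_force(): force on a finger pad.
Only numpy, scipy, OpenCV 4.12 (cv2) and the standard library are available. Lean on these libraries where they do the work, as an engineer would, in place of code of your own. Each camera call takes 0.05 s, during which the arm holds its last target. There are 200 camera calls.

TASK

Test the bearing housing that lies in the track in front of the gauge pin: slide it onto the pin until it is fully home against the shoulder or, if its bore is too narrow, until it is stopped by the pin's nose, pushing it slowly and without ramming it. Then draw it back and set it down flat, without dropping it, in the rectangular tray if it went fully home, or in the round tray if it did not. Leave the other housing, waiting in the track beside it, where it is.

Things in the scene. Friction and masses are not known exactly. Their poses are not given: they have to be found in the camera images.
- housing_1: aluminium bearing housing, 0.45 kg: block 80 (x, along its through bore) x 64 x 64 mm, bore axis 32 mm above the underside; holding rib centred on top, 44 mm long (x), 14 thick (y), 24 high, rib top 88 mm above the underside. Origin: centre of the underside, z up. Lies in the test or the waiting track; both look alike outside, but one bore fits the pin and the other is too narrow.
- housing_2: second aluminium bearing housing, 0.45 kg: block 80 (x, along its through bore) x 64 x 64 mm, bore axis 32 mm above the underside; holding rib centred on top, 44 mm long (x), 14 thick (y), 24 high, rib top 88 mm above the underside. Origin: centre of the underside, z up. Lies in the test or the waiting track; both look alike outside, but one bore fits the pin and the other is too narrow.
- fixture: fixed steel base plate 290 (x) x 230 (y) x 12 mm; origin: centre of its underside. Two tracks along x between low rails (68 mm apart, 10 mm thick, tops 22 mm above the table, from x = -140 to +50 mm): the test track (centre line y = -55 mm) leads in +x, away from the robot, to the gauge pin; the waiting track (y = +60 mm) has no pin.
- gauge: gauge pin on a grey bracket (74 mm wide, top 78 mm above the table). Origin: pin axis at the bracket's face (shoulder), 44 mm up; x along the test track, away from the robot. Pin: 75 mm long towards -x, 33 mm thick, last 15 mm tapering to 18 mm. Housing fully home: its origin at x = -40, y = 0, z = -32 mm here; too narrow: stops on the nose near x = -105 mm.
- square_tray: rectangular grey tray 198 mm (x) x 158 mm (y), rim 26 mm high, walls and floor 4 mm thick, fixed; origin: centre of its underside. For housings that went fully home.
- round_tray: round grey tray, outer diameter 190 mm at the rim and 182 mm at the foot, rim 26 mm high, walls and floor 4 mm thick, fixed; origin: centre of its underside. For housings that did not go home.
Things that resemble listed ones, but are neither listed nor needed, are in the scene too. What is shaped like the housing_2 but purple is not meant. Leave any yellow look-alike of the round_tray alone.

How it is judged:
On the way:
1. the housing is tried on the pin, square to it: the wide-bored one within 4 mm of the shoulder, the narrow-bored one within about 5 mm of its stop on the nose (((x of housing_1 in the frame of gauge between -0.044 and -0.03 m and y of housing_1 in the frame of gauge between -0.005 and 0.005 m and z of housing_1 in the frame of gauge between -0.037 and -0.027 m and angle between the x axis of housing_1 and the x axis of gauge, either way round below 0.08 rad) or (x of housing_2 in the frame of gauge between -0.11 and -0.03 m and y of housing_2 in the frame of gauge between -0.005 and 0.005 m and z of housing_2 in the frame of gauge between -0.037 and -0.027 m and angle between the x axis of housing_2 and the x axis of gauge, either way round below 0.08 rad))), for 0.2 s.
At the end, for the whole second after the job is handed in: The tested housing stands flat on the floor of its tray (underside within 6 mm of the tray floor, tilted less than 0.1 rad, at rest): the rectangular tray if it went fully home, the round tray if it did not. The other housing is upright within 20 mm of where it started (((x of housing_1 in the frame of square_tray between -0.07 and 0.07 m and y of housing_1 in the frame of square_tray between -0.055 and 0.055 m and z of housing_1 in the frame of square_tray below 0.01 m and angle between each of housing_1, housing_2's own z axis and vertical below 0.1 rad and linear speed of each of housing_1, housing_2 below 0.02 m/s and angular speed of each of housing_1, housing_2 below 0.2 rad/s and distance of housing_2 from where it was at the start of the episode below 0.02 m) or (x of housing_2 in the frame of round_tray between -0.07 and 0.07 m and y of housing_2 in the frame of round_tray between -0.055 and 0.055 m and z of housing_2 in the frame of round_tray below 0.01 m and angle between each of housing_2, housing_1's own z axis and vertical below 0.1 rad and linear speed of each of housing_2, housing_1 below 0.02 m/s and angular speed of each of housing_2, housing_1 below 0.2 rad/s and distance of housing_1 from where it was at the start of the episode below 0.02 m))); the robot touches nothing.
It fails at once if the waiting housing is moved by more than 20 mm (distance of each of housing_1, housing_2 from where it was at the start of the episode above 0.02 m).
It fails at once if a housing is dropped (50 mm or more above the table and out of the fingers) ((height (world z) of housing_1 above 0.05 m and contact force between housing_1 and the fingers below 0.05 N) or (height (world z) of housing_2 above 0.05 m and contact force between housing_2 and the fingers below 0.05 N)).
It fails at once if a housing is rammed against the gauge (more than 160 N) (contact force between any of housing_1, housing_2 and gauge above 160 N).
It also fails if it takes over 48 s, if anything falls off the work surface, if the arm or the gripper's body presses on something with over 40 N, if the wrist force passes 120 N, or if a joint passes its speed limit or range.

## Working session

There is one attempt and no reset: what is moved stays moved. The work goes in short steps, each a Python script; the robot and the scene stay as the last script left them, time stands still between calls to the robot, and variables do not carry over. Pictures are saved under pics/ and viewed, at most 10 in all, crops included, and the job is handed in when it is done.

```bash
mkdir -p pics; ls
python3 - <<'E'
from rig import env, optics
import cv2
for n in("scene","top"):
    d=optics.capture(n); cv2.imwrite(f"pics/{n}0.png",d["pixels"][:,:,::-1])
    print(n,{k:d[k] for k in d if k!="pixels"})
print(env.get_clock(),env.get_ee_pos(),env.get_eef_rot(),env.grasp_offset)
E
```

```text
pics
scene {'fovy': 54.23860729645788, 'cx': 317.07285134986563, 'cy': 196.8201251567152, 'distortion': array([-0.08837775,  0.        ,  0.        ,  0.        ,  0.        ]), 'rvec': array([ 2.30127003,  1.02240609, -0.36218593]), 'tvec': array([-0.30170154, -0.21597742,  1.40817865])}
top {'fovy': 50.108857885427426, 'cx': 320.1121245287172, 'cy': 199.25687349781714, 'distortion': array([-0.01210227,  0.        ,  0.        ,  0.        ,  0.        ]), 'rvec': array([ 2.17644111, -2.12883913,  0.13187126]), 'tvec': array([-0.01239406,  0.44456677,  0.99647748])}
0.1 [ 0.190493   -0.54224625  0.19718529] [ 9.85769953e-01  1.68099256e-01 -8.84060450e-05 -4.82870274e-04] 0.0187
```

View pics/scene0.png

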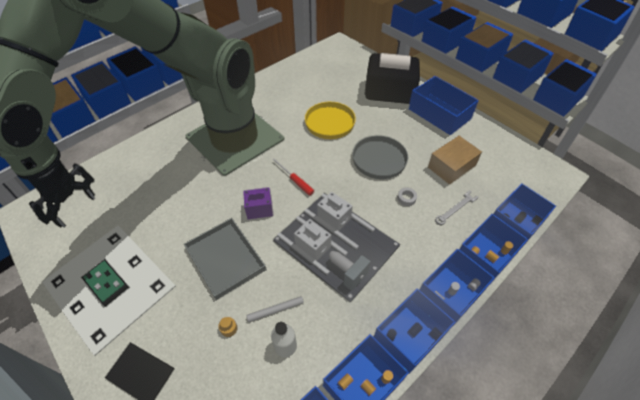

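View pics/top0.png

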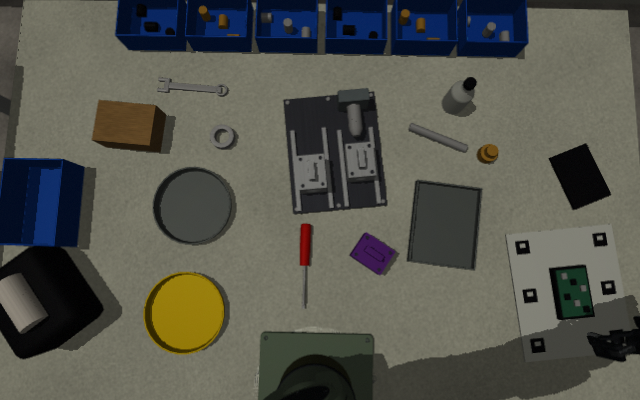

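The top view shows the fixture around (335,152), with the test housing near (361,160) and the waiting one near (312,173). The gauge bracket is at (354,97), the rectangular tray at (445,225) and the grey round tray at (193,205). The yellow tray and the purple housing are decoys. Next I'll enlarge the fixture in both views.

Run:
```python
import cv2
a=cv2.imread("pics/top0.png")[80:220,270:400]; cv2.imwrite("pics/ct.png",cv2.resize(a,None,fx=4.2,fy=4.2,interpolation=cv2.INTER_CUBIC))
a=cv2.imread("pics/scene0.png")[180:305,265:405]; cv2.imwrite("pics/cs.png",cv2.resize(a,None,fx=4.6,fy=4.6,interpolation=cv2.INTER_CUBIC))
```

```text
(no output)
```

View pics/ct.png

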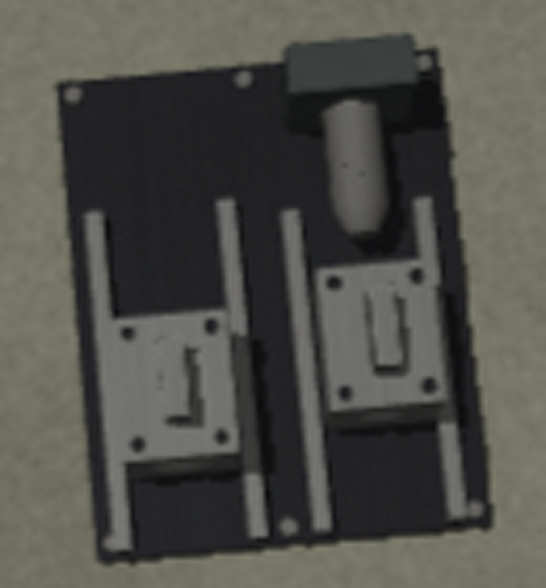

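View pics/cs.png

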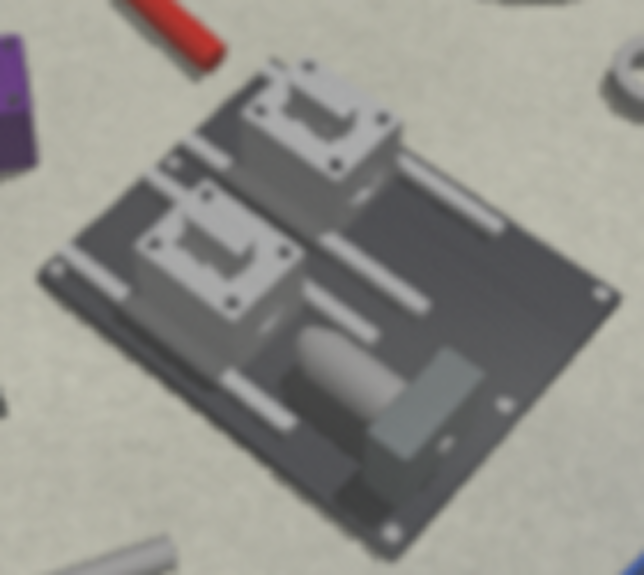

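Both crops are clear. The test housing's top-face holes are in the top crop at (334,283), (417,276), (429,385), (346,393). In the scene crop they are at (285,252), (232,302), (155,244), (207,195). The pin points at the test housing, from the bracket at (350,65). I'll triangulate these points.

```bash
cat > vis.py <<'E'
import numpy as np, cv2
from scipy.spatial.transform import Rotation as R
CAL={'scene':(54.23860729645788,317.07285134986563,196.8201251567152,-0.08837775,[2.30127003,1.02240609,-0.36218593],[-0.30170154,-0.21597742,1.40817865]),
'top':(50.108857885427426,320.1121245287172,199.25687349781714,-0.01210227,[2.17644111,-2.12883913,0.13187126],[-0.01239406,0.44456677,0.99647748])}
def cam(n):
    f,cx,cy,k,r,t=CAL[n]; F=200/np.tan(np.radians(f/2))
    return np.array([[F,0,cx],[0,F,cy],[0,0,1]]),np.array([k,0,0,0,0.]),cv2.Rodrigues(np.array(r))[0],np.array(t)
def norm(n,p):
    K,d,_,_=cam(n); return cv2.undistortPoints(np.array(p,float).reshape(-1,1,2),K,d)[:,0]
def tri(pt,ps):
    P=[np.c_[cam(n)[2],cam(n)[3]] for n in('top','scene')]
    X=cv2.triangulatePoints(P[0],P[1],norm('top',pt).T,norm('scene',ps).T); return (X[:3]/X[3]).T
def onplane(n,p,z):
    _,_,Rm,t=cam(n); c=-Rm.T@t; d=np.c_[norm(n,p),np.ones(len(p))]@Rm
    return c+d*((z-c[2])/d[:,2])[:,None]
ct=lambda p:(np.array(p)+.5)/4.2-.5+[270,80]
cs=lambda p:(np.array(p)+.5)/4.6-.5+[265,180]
E
python3 - <<'E'
from vis import *
np.set_printoptions(precision=4,suppress=True)
def show(n,pt,ps,z):
    X=tri(pt,ps); A=onplane('top',pt,z);B=onplane('scene',ps,z)
    print(n,'z',X[:,2],'mean',X.mean(0),'top',A.mean(0)[:2],'scene',B.mean(0)[:2])
    if len(X)==4:
        for q in(X,A,B):
            vx=q[0]+q[1]-q[2]-q[3]; vy=q[0]+q[3]-q[1]-q[2]; print('   yaw',np.arctan2(vx[1],vx[0]),np.arctan2(-vy[0],vy[1]),'len',np.hypot(*vx[:2])/2,np.hypot(*vy[:2])/2)
    else: print(X,A,B)
show('test',ct([(334,283),(417,276),(429,385),(346,393)]),cs([(285,252),(232,302),(155,244),(207,195)]),.076)
show('wait',ct([(127,333),(211,326),(221,437),(138,444)]),cs([(382,118),(336,165),(260,110),(309,66)]),.076)
show('brk',ct([(289,45),(413,37),(415,82),(289,93)]),cs([(485,375),(405,445),(368,422),(448,348)]),.078)
show('bolts',ct([(73,94),(425,61),(475,508)]),cs([(603,293),(392,533),(57,270)]),.012)
show('tray',[(415,181),(482,187),(474,269),(407,262)],[(265,265),(218,298),(185,250),(236,219)],.026)
show('round',[(193,205)],[(380,157)],.026)
show('pintip',ct([(362,232)]),cs([(305,345)]),.044)
E
```

```text
test z [0.0748 0.0751 0.0743 0.0748] mean [ 0.5351 -0.0931  0.0748] top [ 0.5341 -0.094 ] scene [ 0.5364 -0.0925]
   yaw 0.11726990851549618 0.11055311794562446 len 0.06175952255820751 0.04611837327478334
   yaw 0.11720497743812677 0.11352053388917249 len 0.06178214701705996 0.04590434467150634
   yaw 0.11950921897515629 0.10945945123810026 len 0.06145891668981659 0.046270576804751204
wait z [0.0746 0.0731 0.0742 0.0752] mean [0.5041 0.0201 0.0743] top [0.5032 0.0193] scene [0.5055 0.0201]
   yaw 0.10969361601860413 0.11138443859602418 len 0.0620153216612098 0.046051374691673336
   yaw 0.11782504713966478 0.10659996397966955 len 0.06218838068529752 0.045949548786069085
   yaw 0.09287375140057656 0.12305007134239669 len 0.06189798413070997 0.04673930261588787
brk z [0.0756 0.0848 0.0799 0.0722] mean [ 0.6885 -0.0742  0.0781] top [ 0.6877 -0.0755] scene [ 0.6892 -0.073 ]
   yaw 0.06650767784233687 0.05771628328355234 len 0.02600775586745315 0.06915752668653548
   yaw 0.0328083828391211 0.10025432989866306 len 0.027165812253065476 0.07031032639856068
   yaw 0.16268765797700857 0.0233701
[... 442 characters left out ...]
.0083] mean [ 0.3943 -0.3016  0.0095] top [ 0.3915 -0.3004] scene [ 0.4079 -0.3011]
   yaw -0.09834429046498575 -0.07428920968169812 len 0.19670574725037596 0.16306995698132654
   yaw -0.11172060622544269 -0.07519826151570247 len 0.1961289701343815 0.16003195896341815
   yaw -0.10351285493153975 -0.04663847994790919 len 0.1829621923647105 0.1601639363707439
round z [0.0079] mean [0.4273 0.3092 0.0079] top [0.4245 0.3025] scene [0.4381 0.2961]
[[0.4273 0.3092 0.0079]] [[0.4245 0.3025 0.026 ]] [[0.4381 0.2961 0.026 ]]
pintip z [0.0378] mean [ 0.6029 -0.0851  0.0378] top [ 0.6008 -0.085 ] scene [ 0.6056 -0.0871]
[[ 0.6029 -0.0851  0.0378]] [[ 0.6008 -0.085   0.044 ]] [[ 0.6056 -0.0871  0.044 ]]
```

The measurements agree with the text:

| Item | Measured | Expected |
|---|---|---|
| Housing top height | 75 mm | 76 mm |
| Plate height | 13 mm | 12 mm |
| Housing y at its x, against the track line from the bolts | -0.0931 m | -0.0930 m |

The yaw is 0.116. The rectangular tray's readings were coarse, so I'll refine those later. Now the grasp.

```bash
cat > rob.py <<'E'
import numpy as np
from rig import env, optics
def q(p): return [np.cos(p/2),np.sin(p/2),0,0]
YAW=.116; U=np.array([np.cos(YAW),np.sin(YAW),0]); V=np.array([-U[1],U[0],0])
def st(m=''):
    f=np.array(env.get_contact_force()); print(m,'t%.2f'%env.get_clock(),'p',np.round(env.get_ee_pos(),4),'F along %.1f lat %.1f z %.1f'%(f@U,f@V,f[2]),'w %.4f g %.1f'%(env.get_grip_width(),env.get_grasp_force()),flush=True)
E
python3 - <<'E'
from rob import *
import cv2
env.move_to([.535,-.0931,.20],q(YAW)); st('above')
env.set_gripper(.05); st()
env.movel([.535,-.0931,.10],feed=.12); env.movel([.535,-.0931,.0785],feed=.04); st('down')
env.set_gripper(0); st('grip')
d=optics.capture('scene'); cv2.imwrite('pics/g.png',cv2.resize(d['pixels'][150:310,230:430,::-1],None,fx=3.5,fy=3.5))
E
```

```text
above t2.13 p [ 0.5348 -0.0941  0.2   ] F along -0.1 lat -1.0 z -0.4 w 0.0853 g 0.0
 t2.58 p [ 0.535  -0.0932  0.2   ] F along 0.6 lat -0.1 z -0.0 w 0.0501 g 0.0
down t4.24 p [ 0.535  -0.0931  0.0785] F along -0.3 lat 0.5 z -0.0 w 0.0504 g 0.0
grip t4.78 p [ 0.535  -0.0931  0.0785] F along -0.1 lat -0.3 z -0.5 w 0.0002 g 0.0
```

View pics/g.png

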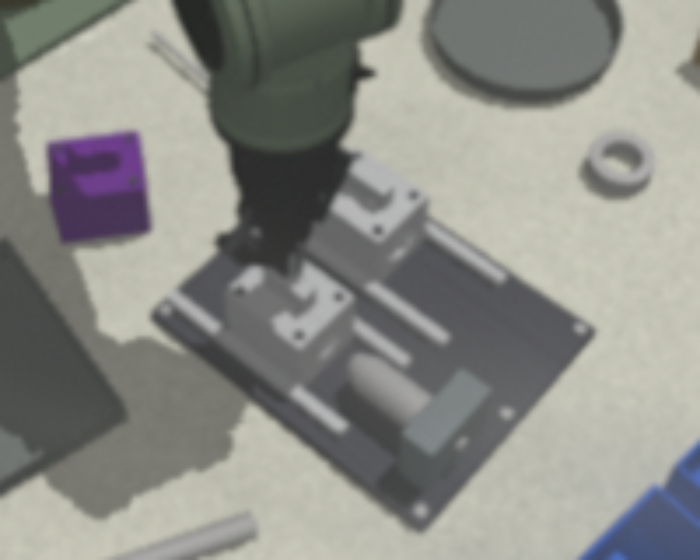

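The fingers closed to 0 with no contact and the rib is still visible, so the grasp missed. The housing has not moved: its right hole is still at (327,235). I'll find out where the fingertips really are.

Run:
```python
from rob import *
from vis import *
st(); print(np.round(env.get_eef_rot(),4))
P=np.array([[.535,-.0931,.0785],[.535,-.0931,.1],[.535,-.0931,.13]])
im=[]
for n,(x,y) in(('scene',(280,190)),('top',(330,110))):
    K,d,Rm,t=cam(n); p=cv2.projectPoints(P,cv2.Rodrigues(Rm)[0],t,K,d)[0][:,0]; print(n,np.round(p,1),np.round((p-[x,y])*5.5,0))
    c=optics.capture(n)['pixels'][y:y+95,x:x+72,::-1]
    c=cv2.convertScaleAbs(c,alpha=1.8,beta=10); im.append(cv2.resize(c,None,fx=5.5,fy=5.5,interpolation=cv2.INTER_CUBIC))
cv2.imwrite('pics/m.png',np.hstack(im))
```

```text
t4.83 p [ 0.535  -0.0931  0.0785] F along 0.2 lat 0.1 z 1.0 w -0.0002 g 0.0
[ 0.9983  0.058   0.     -0.    ]
scene [[311.8 232.8]
 [311.6 228.4]
 [311.4 222.1]] [[175. 235.]
 [174. 211.]
 [173. 177.]]
top [[360.2 158.5]
 [361.  156.4]
 [362.3 153.3]] [[166. 267.]
 [171. 255.]
 [177. 238.]]
```

View pics/m.png

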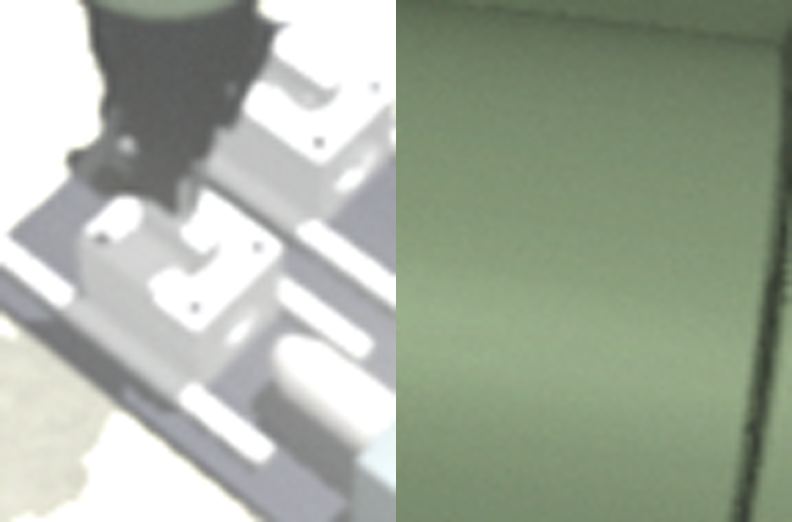

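The fingertips appear at about (178,212) in the left crop, which is where the line through the commanded point lies at z = 0.10. They seem to be at rib-top height. I'll check the tool against the starting pictures, where it was in plain view.

Run:
```python
from vis import *
np.set_printoptions(precision=1,suppress=True)
psi=.338; y=np.array([np.sin(psi),-np.cos(psi),0])
T=np.array([.1905,-.5422,.1972]); P=[]
for s in(-1,1):
    for dz in(0,.013): P.append(T+s*.045*y+[0,0,dz])
im=cv2.imread('pics/scene0.png'); tp=cv2.imread('pics/top0.png')
out=[]
for n,I,(x,yy) in(('scene',im,(20,150)),('top',tp,(555,300))):
    K,d,Rm,t=cam(n); p=cv2.projectPoints(np.array(P),cv2.Rodrigues(Rm)[0],t,K,d)[0][:,0]; print(n,p)
    c=cv2.resize(cv2.convertScaleAbs(I[yy:yy+90,x:x+85],alpha=2.2,beta=20),None,fx=4.6,fy=4.6,interpolation=cv2.INTER_CUBIC)
    for i,u in enumerate(p): cv2.circle(c,tuple(int(v) for v in (u-[x,yy]+.5)*4.6),3,(0,0,255) if i%2==0 else (255,0,0),-1)
    out.append(c)
cv2.imwrite('pics/s.png',np.hstack([cv2.copyMakeBorder(o,0,414-o.shape[0],0,391-o.shape[1],0) for o in out]))
```

```text
scene [[ 98.8 209.1]
 [ 96.6 206. ]
 [ 72.  235.1]
 [ 69.4 232.2]]
top [[574.6 332.2]
 [578.6 333.4]
 [617.4 317.2]
 [622.1 318.1]]
```

View pics/s.png

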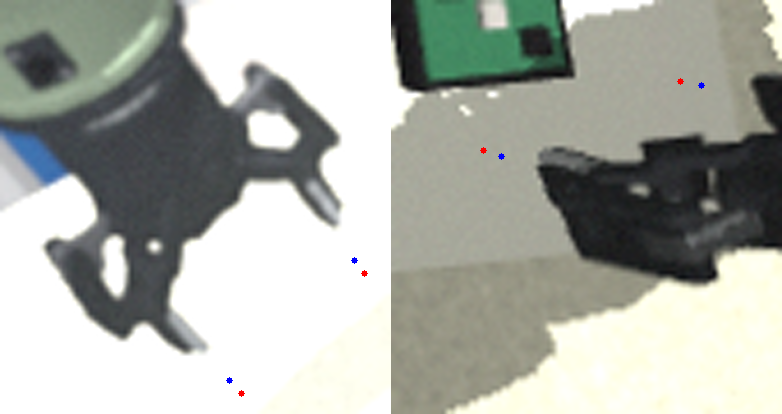

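The real fingertips differ from the reported TCP: in the scene half they are at (335,222) and (197,350), and in the top half one is at (545,155). I'll triangulate the tip to quantify the offset.

Run:
```python
from vis import *
np.set_printoptions(precision=4,suppress=True)
psi=.338; y=np.array([np.sin(psi),-np.cos(psi),0]); T=np.array([.1905,-.5422,.1972])
s=lambda u,v:((np.array([u,v])+.5)/4.6-.5+[20,150]); t=lambda u,v:((np.array([u-391,v])+.5)/4.6-.5+[555,300])
X=tri([t(545,156)],[s(338,220)]); 
X2=tri([t(690,240)],[s(197,350)])
print(X,X-(T-y*.045),X2,X2-(T+y*.045))
K,d,Rm,tt=cam('top')
q=onplane('scene',[s(338,220),s(197,350)],X[0,2]);print('scene tips at that z',q,q.mean(0)-T, np.hypot(*(q[1]-q[0])[:2]))
K,d,Rm,tt=cam('scene')
```

```text
[[ 0.1822 -0.4945  0.2478]] [[0.0066 0.0053 0.0506]] [[ 0.1368 -0.5983  0.176 ]] [[-0.0687 -0.0136 -0.0212]]
scene tips at that z [[ 0.1828 -0.4941  0.2478]
 [ 0.2133 -0.5851  0.2478]] [0.0075 0.0026 0.0506] 0.09599566485184954
```

The open fingertips are at z≈0.248, while the reported TCP is 0.197. Even allowing 13 mm for the swing, the fingers end about 35 mm short of the nominal TCP, so they closed above the rib. I'll calibrate this by touch: with the fingers shut, lower gently onto the rib top (z = 0.100).

Run:
```python
from rob import *
z=.0785
while z>.055:
    z-=.001; env.movel([.535,-.0931,z],feed=.02)
    f=env.get_contact_force()[2]
    if abs(f)>4: break
st('z cmd %.4f'%z)
```

```text
z cmd 0.0655 t8.18 p [ 0.5351 -0.0931  0.0663] F along -3.7 lat 1.4 z 19.4 w 0.0001 g 9.8
```

The rib top (0.100) was touched at a reported z of 0.066, so the true tip is 34 mm above the reported TCP. Regrasping with that correction.

```bash
echo "OFF=.034  # true fingertip above reported TCP" >> rob.py
python3 - <<'E'
from rob import *
import cv2
env.movel([.535,-.0931,.08],feed=.1)
env.set_gripper(.05)
env.movel([.535,-.0931,.079-OFF],feed=.05); st('down')
env.set_gripper(0); st('grip')
d=optics.capture('scene'); cv2.imwrite('pics/g2.png',cv2.resize(d['pixels'][160:290,260:400,::-1],None,fx=4.5,fy=4.5))
E
```

```text
down t9.85 p [ 0.5351 -0.0932  0.0452] F along 0.1 lat 0.5 z 0.6 w 0.0501 g 0.0
grip t10.28 p [ 0.5352 -0.0931  0.0453] F along -0.4 lat 0.7 z 5.9 w 0.0130 g 59.7
```

Held on the rib, 13 mm wide at 60 N. Now a slow guarded push along the track axis.

Run:
```python
from rob import *
p0=np.array([.535,-.0931,.0453]); s=0
while s<.110:
    s+=.003 if (s<.022 or .04<s<.088) else .0015
    env.movel(p0+U*s,feed=.03)
    f=np.array(env.get_contact_force()); 
    if abs(f@U)>14 or abs(f@V)>25 or abs(f[2])>25: st('stop s=%.4f'%s); break
    if round(s*1e4)%90==0: st('s=%.4f'%s)
print('travel',(np.array(env.get_ee_pos())-p0)@U)
```

```text
s=0.0090 t11.07 p [ 0.5444 -0.092   0.0453] F along 2.2 lat -0.6 z 1.7 w 0.0126 g 59.3
s=0.0180 t11.82 p [ 0.5531 -0.091   0.0454] F along 1.4 lat -0.6 z 4.2 w 0.0129 g 59.6
s=0.0270 t12.82 p [ 0.5617 -0.09    0.0454] F along -1.3 lat -0.7 z 6.2 w 0.0128 g 60.0
s=0.0360 t14.32 p [ 0.5702 -0.089   0.0454] F along -4.2 lat 0.2 z 8.3 w 0.0129 g 60.3
stop s=0.0390 t14.82 p [ 0.5708 -0.0889  0.0455] F along -20.6 lat 2.6 z 24.8 w 0.0126 g 62.5
travel 0.036057837382368674
```

It stopped at 36 mm travel, right where a narrow bore should stop on the nose. To rule out snagging, I'll back off and try again slightly unloaded, with small lateral offsets.

Run:
```python
from rob import *
import cv2
p0=np.array([.535,-.0931,.0453])
for dy,dz in((0,.0008),(.0012,.0004),(-.0012,.0004)):
    env.movel(p0+U*.032+V*dy+[0,0,dz],feed=.04)
    for s in(.0345,.036,.037,.038,.039,.040,.042):
        env.movel(p0+U*s+V*dy+[0,0,dz],feed=.03)
        f=np.array(env.get_contact_force())
        if abs(f@U)>18 or abs(f@V)>25 or abs(f[2])>30: break
    st('dy%.4f s=%.4f travel %.4f'%(dy,s,(np.array(env.get_ee_pos())-p0)@U))
env.dwell(.25)
d=optics.capture('top')
a=optics.capture('scene')['pixels'][180:300,265:400]
t=d['pixels'][80:220,270:400]
cv2.imwrite('pics/stop.png',np.hstack([cv2.resize(a,(400,356)),cv2.resize(t,(400,356))])[:,:,::-1])
cv2.imwrite('pics/topn.png',d['pixels'][:,:,::-1])
```

```text
dy0.0000 s=0.0400 travel 0.0372 t16.65 p [ 0.5719 -0.0887  0.0462] F along -20.8 lat 2.3 z 11.0 w 0.0127 g 61.2
dy0.0012 s=0.0400 travel 0.0371 t18.50 p [ 0.5717 -0.0883  0.046 ] F along -22.4 lat -2.9 z 19.0 w 0.0127 g 62.5
dy-0.0012 s=0.0390 travel 0.0368 t20.11 p [ 0.5716 -0.0892  0.0459] F along -18.2 lat 7.5 z 18.5 w 0.0124 g 62.3
```

View pics/stop.png

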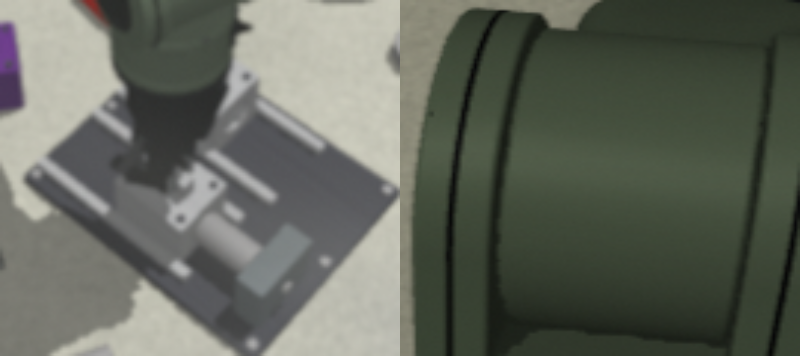

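The stop is at 37 mm travel every time, whatever the offset, and the picture shows most of the pin still exposed. The bore is too narrow, so it goes in the grey round tray. I'll refine the tray position from enlarged crops.

Run:
```python
import cv2,numpy as np
a=cv2.imread('pics/top0.png')[155:255,143:243]; b=cv2.imread('pics/scene0.png')[125:190,340:420]
f=lambda i,s:cv2.convertScaleAbs(cv2.resize(i,None,fx=s,fy=s,interpolation=cv2.INTER_CUBIC),alpha=1.6)
a=f(a,4);b=f(b,5); b=cv2.copyMakeBorder(b,0,400-b.shape[0],0,0,0)
cv2.imwrite('pics/round.png',np.hstack([a,b]))
```

```text
(no output)
```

View pics/round.png

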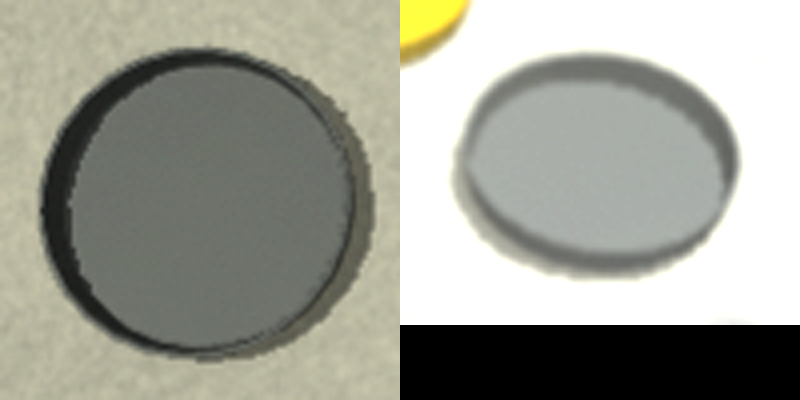

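In the left crop (top view) the rim spans x 40–357 and y 47–357. In the right crop (scene view) it spans x 462–740 and y 52–~257.

Run:
```python
from vis import *
pt=[(192.3,205.1)]; e=[(143+40/4,205),(143+357/4,205)]
for yb in(250,257,264):
    ps=[(379.8,125+(52+yb)/10-.5)]; print(tri(pt,ps),onplane('scene',ps,.026))
A=onplane('top',pt,.026); B=onplane('top',e,.026); print(A,np.linalg.norm(B[0]-B[1]))
```

```text
[[0.42585928 0.30752142 0.01913011]] [[0.43041328 0.30352145 0.026     ]]
[[0.42606299 0.30840821 0.01537936]] [[0.43261968 0.30109857 0.026     ]]
[[0.42626808 0.30929868 0.01161192]] [[0.43481923 0.29868339 0.026     ]]
[[0.42418565 0.30415767 0.026     ]] 0.19108171859640247
```

The tray centre is (0.425, 0.304), and the measured rim diameter of 191 mm matches the stated 190. Drawing back, lifting, carrying over the waiting housing and setting down under force guard.

Run:
```python
from rob import *
import cv2
p0=np.array([.535,-.0931,.0456])
env.movel(p0+U*.036,feed=.05); env.movel(p0-U*.005,feed=.06); st('back')
env.movel(p0-U*.005+[0,0,.135],feed=.1); st('lifted')
a,b=p0-U*.005+[0,0,.135],np.array([.425,.304,.18])
try: env.movel(b,feed=.15)
except env.MotionError as e: print(e); env.move_to(b,q(YAW))
st('over')
env.movel([.425,.304,.045],feed=.09); st('low')
z=.045
while z>.033:
    z-=.001; env.movel([.425,.304,z],feed=.03)
    if env.get_contact_force()[2]>3: break
st('touch %.4f'%z)
a=optics.capture('scene')['pixels'][100:200,320:440]
t=optics.capture('top')['pixels'][145:265,133:253]
cv2.imwrite('pics/put.png',np.hstack([cv2.resize(a,(400,333)),cv2.resize(t,(400,333))])[:,:,::-1])
```

```text
back t21.54 p [ 0.5303 -0.0937  0.0456] F along -1.7 lat -0.5 z 0.9 w 0.0127 g 59.8
lifted t23.04 p [ 0.5298 -0.0936  0.1801] F along 0.3 lat -1.1 z -6.6 w 0.0127 g 59.0
over t25.93 p [0.4252 0.3037 0.18  ] F along 0.2 lat 0.2 z -4.6 w 0.0127 g 59.0
low t27.58 p [0.4252 0.3041 0.0454] F along -0.9 lat -0.4 z -5.8 w 0.0127 g 59.0
touch 0.0370 t29.58 p [0.4248 0.3041 0.0375] F along -3.6 lat -2.0 z 10.4 w 0.0133 g 61.2
```

It touched down at 0.0375, against 0.0373 expected for the tray floor. Releasing, retreating and taking a last look.

Run:
```python
from rob import *
import cv2
env.movel([.425,.304,.0375],feed=.03); env.set_gripper(.05); st('open')
env.movel([.425,.304,.14],feed=.08); env.movel([.425,.304,.22],feed=.15)
env.move_to([.45,0.0,.30],q(YAW)); env.dwell(.3); st('clear')
a=optics.capture('scene')['pixels'][90:310,260:440]
t=optics.capture('top')['pixels'][80:265,133:400]
cv2.imwrite('pics/end.png',np.hstack([cv2.resize(a,(330,403)),cv2.resize(t,(470,403))[:403,:470]])[:,:,::-1])
```

```text
open t30.38 p [0.4251 0.304  0.0375] F along 0.3 lat 0.5 z 0.0 w 0.0502 g 0.0
clear t33.99 p [0.4501 0.0005 0.2999] F along -0.7 lat 0.4 z -0.7 w 0.0498 g 0.0
```

View pics/end.png

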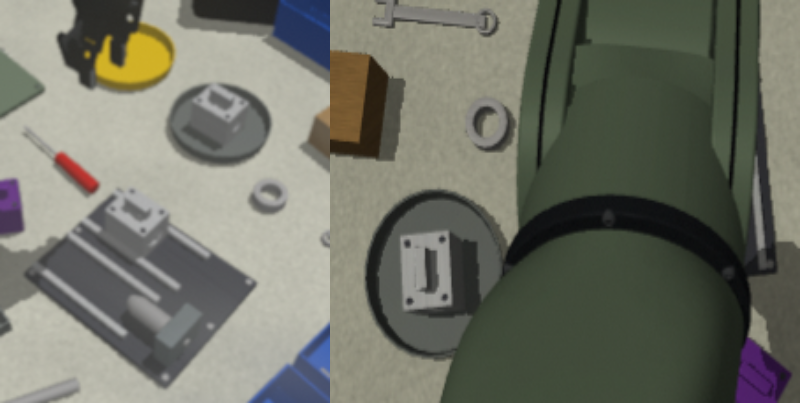

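The tested housing stands flat and central in the round tray, at about (218,115) in the left half. The waiting housing is in its track at (137,225), and the arm is clear of everything. Handing in.

```bash
python3 -c "
from rig import env
print(env.hand_in())"
```

```text
the job is handed in; nothing more can be done
None
```

The tested housing's bore was too narrow: it stopped on the pin's nose at about 37 mm of travel in every try. I set it down flat in the grey round tray, left the waiting housing in place, and handed the job in shortly after 34 s, with no verdict returned.

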